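# Clip the reading torch into its charging dock

### The job

Pick up the slim metal reading torch lying on the table and press it, rounded tail towards the covered socket, down between the dock's spring fingers until both pairs snap around it; then slide it lengthwise into the socket until its tail meets the stop inside, push it firmly home there (about 10 N more than the sliding takes), and let go so that it stays against the stop. The fingers sit on a soft sprung plate: do not drive that down to its own stop, do not ram the tail into the socket, and leave the other things on the table where they are.

Things in the scene. Friction and masses are not known exactly. Their poses are not given: they have to be found in the camera images.
- torch: Slim bare-aluminium torch, 178 mm long overall, round body 22 mm in diameter, about 90 g, lying on the table. Origin: on its axis near mid-length (11 mm above the table as it lies). Its x axis runs along the torch from the rounded tail (x = -90 mm) to the dark hexagonal head (x = +56 to +88 mm, 22 mm across flats, 25 mm across corners); round body from -90 to +56 mm.
- torch_tail (a point): The tip of the torch's rounded tail, on the axis, 90 mm from its origin.
- dock: Charging dock fixed to the table: grey foot 184 x 70 x 8 mm (x -121..+63 mm). Origin: centre line of the foot's underside, below the seat point. x axis: along the docked torch, from the covered socket (-x) to the open end. Above the foot a white plate, 60 mm wide, top 38 mm above the table, floats on springs and carries two pairs of steel spring fingers and the socket.
- seat (a point): Point on the docked torch's axis, on the sprung plate, 58 mm above the table with the plate up; axes as the dock's. The finger pairs are at x -56..-44 and +28..+40 mm; the 72 mm between them are free for a gripper, down to the plate's top 20 mm below. Snapped in, the torch slides along the fingers against a drag of about 4 to 9 N.
- clip_tail (a point): Middle of the finger pair near the socket, on the docked torch's axis. Fingers either side, flared, mouth about 34 mm wide at 15 mm above this point, narrowing to 16 mm between lips 8 mm above it; below them a pocket for the 22 mm round body (the hexagonal head does not fit), floored by a block.
- clip_head (a point): The same for the other finger pair. A torch laid on the flares has its axis about 14 to 16 mm above these points. Pushed past the lips (both pairs together roughly 9 to 15 N, not always the same) it snaps in: the force falls sharply and the plate springs up around it.
- mouth (a point): Centre of the socket's open mouth, on the docked torch's axis, 74 mm to the -x side of the seat point. The torch must be pressed in with its tail 3 to 8 mm short of it (torch origin 19 to 24 mm to the +x side of the seat point), clear of the socket's roof, and then slid to -x.
- socket: White covered socket, x -116..-74 mm, 32 mm wide inside, roof 73 to 77 mm above the table; origin and axes as the dock's. Inside, out of sight, is a stop the tail must meet, set 6 to 26 mm behind the mouth (different every time, not reported). Socket and stop sit on a short buffer: 8 N/mm. Pushing home needs over 6 N on the stop for 0.2 s; over 16 N is ramming.
- plate (a joint): How far the sprung plate has sunk, m: 0 up, 0.020 down on its stop. It starts to sink at about 1 to 7 N (differs from dock to dock) and then gives 1 mm per 0.8 N. It counts as driven down from 0.0185 m on.
- mug: Stoneware mug, 80 mm across, 90 mm high, handle at its +y side; origin at the centre of its underside. Leave alone.
- dish: Small glass dish, 96 mm across, 28 mm high; origin at the centre of its underside. Leave alone.
- tin: Flat chrome tin, 58 x 36 x 14 mm; origin at the centre of its underside. Leave alone.
- candle_cup: White ceramic candle cup, 68 mm across, 55 mm high; origin at the centre of its underside. Leave alone.
- remote: Black remote control, 170 x 46 x 18 mm, x axis lengthwise; origin at the centre of its underside. Leave alone.
Not all that is in view belongs to the job. What is shaped like the torch but orange is not meant. What is shaped like the dock but green is not meant.

How it is judged:
By the outcome, as a careful person would: the job done as asked, in the order asked, and still so for the second after the job is handed in, with the robot touching nothing.
It also fails if it takes over 72 s, if anything falls off the work surface, if the arm or the gripper's body presses on something with over 40 N, if the wrist force passes 120 N, or if a joint passes its speed limit or range.

### The arm

A 7-joint arm with a two-finger parallel gripper is mounted at the origin on the work surface. World frame = base frame: x ahead of the robot, y to its left, z up, the work surface at z = 0. Lengths are in m, angles in degrees, forces in N, time in s.
With the tool pointing down it reaches from about 0.35 to 0.9 m from the base axis. Payload 7.2 kg.
Tool frame: the origin (TCP) lies on the centre line of the jaws, within the pads' length; the fingertips stand 19 mm ahead of it and the grasp point (between the pads) is the TCP; z points along the fingers, y is the line along which they close (so a half turn about z gives the same grasp; the last joint's range is limited). The gripper opens to 88 mm and grips with 3 to 60 N. Pads are 20 mm wide; open, the fingers measure 115 mm over their backs; the gripper's body (75 mm by 178 mm) begins 61 mm behind the grasp point.
Start: joints at [73.098, 23.554, -0.728, 91.456, 0.321, 64.991, -4.71], TCP at [0.141, -0.609, 0.203] pointing down, gripper open.
Joint ranges: [-169.25, 169.25], [-16.82, 113.86], [-84.01, 82.57], [7.8, 145.47], [-59.2, 239.2], [7.22, 106.19], [-163.78, 163.78]. Speed limits (degrees/s): [136.94, 136.94, 172.46, 172.46, 180, 180, 180].

### API

Orientations are given as [roll, pitch, yaw] about the fixed x, y, z axes, in that order (R = Rz(yaw) Ry(pitch) Rx(roll)).
In Python, from plant import status, camera, ctrl gives the robot as it stands.
- The arm moves only by the tool play_rows, never from a script. Its argument "plan" is a list of rows, each an object with "jaw": the closure, from -1 (fully open) to 1 (shut); "xyz": the shift along the tool's x, y, z in cm, a list of three; "roll": the turn about the tool's z in rad. A call has exactly 10 rows; each row shifts and turns the commanded pose from where the row before left it, along the tool's axes as they then stand; what a row does not reach is not made up. A row lasts 1/8 s, in which the tool goes at most 62.5 mm and 10.7 degrees, less where a joint would pass 70% of its speed; a pose out of reach is approached as far as the arm can. A call with a gripper value outside its range is refused whole. The fingers move at their own pace and stop on an object; "squeeze" is the grip in N (left out, the last holds). Time passes only in rows, so rows that do not move let the fingers close, or fill a call up. It gives the time, the measured TCP pose, the force, the opening and the grip force at its end, in the units of the state.
- status.state(): the state, without advancing time (a new reading comes with each control period).
- camera(name): name is "scene" or "top" or "wrist"; returns a dict with "color" (480x640x3 uint8, red, green, blue), "fx", "fy", "cx", "cy" (pixels), "eye" and "attitude" of the camera in the world. Camera axes: x right, y up, looking along -z (the intrinsics and any distortion apply to the point x, -y, -z); pixel columns grow to the right and rows downward; lengths in m; the calibration is good to about 2 mm. A picture is of the moment at which its call begins. There is no depth.
- ctrl.sign_off(): hands the job in; it is judged then, once.
The state is a dict: "clock": time; "joints": joint angles; "joint_vel": joint speeds; "tau": joint torques, N m; "position": TCP position; "tcp_rot": TCP orientation; "force": force on the tool from outside, world axes, zero at the start; "torque": the same for the moment, N m; "opening": finger opening in m; "grasp_force": force on a finger pad.
Only numpy, scipy, OpenCV 4.12 (cv2) and the standard library are available. Lean on these libraries where they do the work, as an engineer would, in place of code of your own. Each camera call takes 0.05 s, during which the arm holds its last target. There are 200 camera calls.

## Working session

There is one attempt and no reset: what is moved stays moved. The work goes in short steps, Python scripts to look and compute and a tool call to move; the robot and the scene stay as the last step left them, time stands still between calls to the robot, and variables do not carry over. Pictures are saved under pics/ and viewed, at most 10 in all, crops included, and the job is handed in when it is done.

Besides the shell and the picture viewer there is one more tool, called after "Emit:" as name([rows], argument=value, ...), one row to a line, values as JSON. play_rows: Moves the arm, as the interface text tells. Its arguments: {"type":"object","properties":{"plan":{"type":"array"},"squeeze":{"type":"number"}},"required":["plan"]}

```bash
mkdir -p pics; ls; python3 - <<'E'
from plant import status,camera,ctrl
import cv2
print(status.state())
for n in("scene","top"):
    c=camera(n);cv2.imwrite(f"pics/{n}0.png",c["color"][:,:,::-1]);print(n,{k:v for k,v in c.items() if k!="color"})
E
```

```text
pics
{'clock': 0.0, 'joints': array([73.09771754, 23.59888848, -0.72856802, 91.50445628,  0.32113231,
       64.9916174 , -4.7095788 ]), 'joint_vel': array([-0.00651515,  0.00352395, -0.05521494,  0.0375719 , -0.01765482,
        0.03850086,  0.06431273]), 'tau': array([-5.92664674e-04, -5.87942612e+01,  6.41851667e-01, -2.91063380e+01,
       -5.37315721e-02,  1.84471667e-02,  1.53965138e-04]), 'position': array([ 0.14037015, -0.60846673,  0.20241846]), 'tcp_rot': array([-1.79907328e+02,  6.77378914e-03,  1.29965858e+01]), 'force': array([ 0.81359013, -0.20324004, -0.59383586]), 'torque': array([-0.03644744, -0.03621485,  0.03501767]), 'grasp_force': 0.0, 'opening': 0.08807214796816841}
scene {'fx': 591.9329903203444, 'fy': 591.9329903203444, 'cx': 305.4923653371683, 'cy': 240.2208308748558, 'eye': array([1.52024806, 0.00935218, 0.83439361]), 'attitude': array([53.44349192,  1.01360853, 95.6864569 ])}
top {'fx': 489.64954592688156, 'fy': 489.64954592688156, 'cx': 320.2316785009764, 'cy': 240.943635388305, 'eye': array([ 0.36264136, -0.09787779,  1.0724652 ]), 'attitude': array([  8.18628397,  -0.62276526, -89.32694671])}
```

View pics/top0.png

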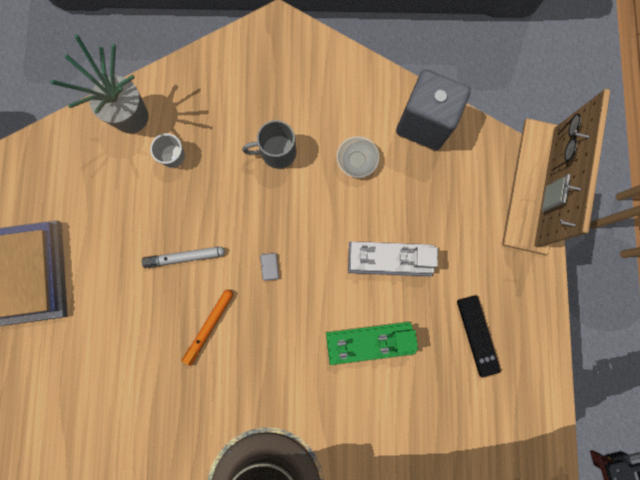

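View pics/scene0.png

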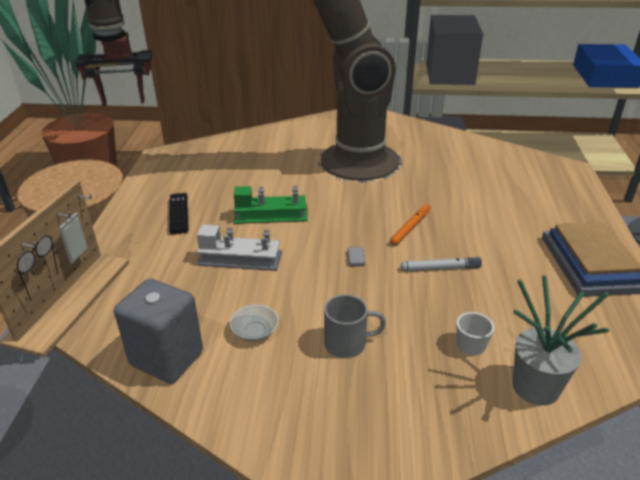

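The top view shows two torch-shaped things: silver (143–224, 257) and orange (208, 326). It also shows two docks: white on grey (393, 259) and green (372, 342). The silver torch and the white dock fit the description. I'll confirm both in one enlarged crop.

```bash
cat > h.py <<'E'
import numpy as np, cv2
from scipy.spatial.transform import Rotation as R
from plant import status,camera,ctrl
def pix2w(c,u,v,z):
    d=R.from_euler('xyz',c["attitude"],degrees=True).apply([(u-c["cx"])/c["fx"],-(v-c["cy"])/c["fy"],-1])
    return c["eye"]+d*(z-c["eye"][2])/d[2]
def w2pix(c,p):
    q=R.from_euler('xyz',c["attitude"],degrees=True).inv().apply(np.array(p)-c["eye"])
    return c["cx"]-c["fx"]*q[0]/q[2], c["cy"]+c["fy"]*q[1]/q[2]
def cal(n,t):  # calibration of fixed cams
    return t
E
python3 - <<'E'
from h import *
c=camera("top");i=c["color"][:,:,::-1]
a=cv2.resize(i[232:277,135:235],(800,360)[:2],interpolation=cv2.INTER_CUBIC)[:296]
a=cv2.resize(i[238:275,135:235],(800,296),interpolation=cv2.INTER_CUBIC)
b=cv2.resize(i[239:277,343:443],(800,304),interpolation=cv2.INTER_CUBIC)
cv2.imwrite("pics/crop1.png",np.vstack([a,b]))
E
```

```text
(no output)
```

View pics/crop1.png

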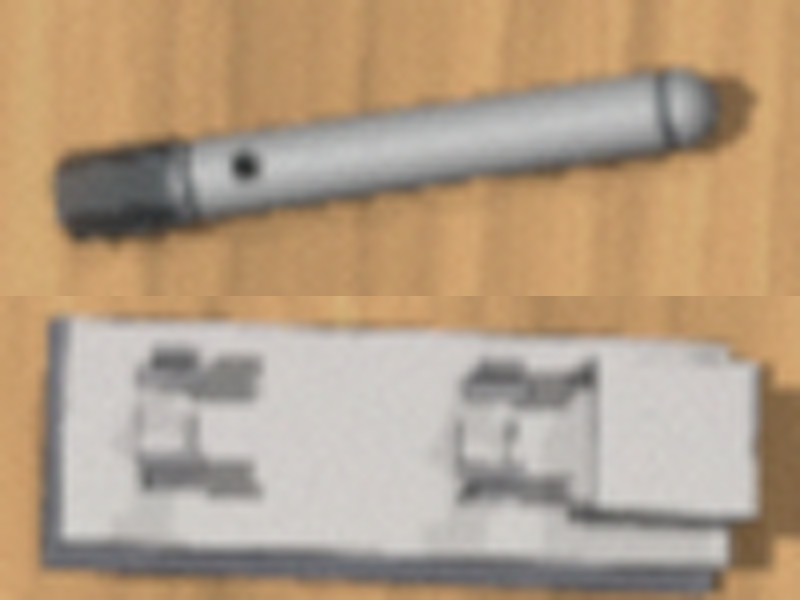

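Crop scale is 8. The silver torch has a dark hexagonal head at crop (58, 197) and a rounded tail at (718, 107). In the white dock, the socket roof spans (598–758, 362–518) on the right, with the finger pairs at about (170, 420) and (520, 430). Both match the description, so I'll measure them.

```bash
python3 - <<'E'
from h import *
np.set_printoptions(precision=4,suppress=True)
c=camera("top");s=camera("scene")
A=lambda x,y,z:pix2w(c,135+(x-3.5)/8,238+(y-3.5)/8,z)
B=lambda x,y,z:pix2w(c,343+(x-3.5)/8,239+(y-296-3.5)/8,z)
h=A(58,197,.011);t=A(718,107,.011);d=(h-t);L=np.linalg.norm(d);print("torch",h,t,L,np.degrees(np.arctan2(d[1],d[0])));d/=L
o=t+.09*d;print("origin",o,"scene tail,head px",w2pix(s,t),w2pix(s,h))
P={n:B(*v) for n,v in dict(r1=(598,361,.077),r2=(760,364,.077),r3=(756,518,.077),r4=(598,506,.077),p1=(62,318,.038),p2=(62,545,.038),p3=(728,345,.038),p4=(728,565,.038),f1=(50,318,.008),f2=(43,567,.008),f3=(715,590,.008)).items()}
for k,v in P.items():print(k,v,w2pix(s,v))
D=lambda a,b:(np.linalg.norm(P[a]-P[b]),np.degrees(np.arctan2(*(P[a]-P[b])[1::-1])))
for a,b in(("r1","r2"),("r4","r3"),("r1","r4"),("r2","r3"),("p1","p3"),("p2","p4"),("p1","p2"),("f2","f3")):print(a,b,D(a,b))
i=s["color"][:,:,::-1]
a=cv2.resize(i[220:275,190:290],(800,440),interpolation=cv2.INTER_CUBIC)
b=cv2.resize(i[253:273,395:495],(800,160),interpolation=cv2.INTER_CUBIC)
cv2.imwrite("pics/crop2.png",np.vstack([a,b]))
E
```

```text
torch [0.4638 0.2786 0.011 ] [0.4907 0.1011 0.011 ] 0.17952970232431148 98.61557078595996
origin [0.4772 0.1901 0.011 ] scene tail,head px (np.float64(399.8618269221387), np.float64(264.6306913323432)) (np.float64(480.5053954599655), np.float64(260.9066991071433))
r1 [ 0.4967 -0.3067  0.077 ] (np.float64(214.3653150386833), np.float64(233.84526478041212))
r2 [ 0.4965 -0.3484  0.077 ] (np.float64(195.76524320800033), np.float64(232.95108348370601))
r3 [ 0.4568 -0.3464  0.077 ] (np.float64(200.9579719682751), np.float64(222.67705706129786))
r4 [ 0.4593 -0.306   0.077 ] (np.float64(218.33885236610087), np.float64(224.08999234706707))
p1 [ 0.5116 -0.1716  0.038 ] (np.float64(275.31807069942795), np.float64(254.974604040619))
p2 [ 0.4509 -0.1718  0.038 ] (np.float64(278.9756025441958), np.float64(238.55469090976288))
p3 [ 0.5067 -0.3497  0.038 ] (np.float64(196.2764556627579), np.float64(249.84003437149383))
p4 [ 0.4479 -0.3485  0.038 ] (np.float64(203.10950108259084), np.float64(234.33976178082736))
f1 [ 0.5159 -0.1705  0.008 ] (np.float64(276.2182268256303), np.float64(266.87145503007196))
f2 [ 0.4474 -0.1688  0.008 ] (np.float64(281.05316990217887), np.float64(248.18670824749728))
f3 [ 0.4435 -0.352   0.008 ] (np.float64(203.6081610208881), np.float64(243.54991869993617))
r1 r2 (np.float64(0.04170686885965083), np.float64(89.68697064874378))
r4 r3 (np.float64(0.04048940323955448), np.float64(86.3745001524856))
r1 r4 (np.float64(0.03738562375802931), np.float64(-0.9476125461392372))
r2 r3 (np.float64(0.039759186734888964), np.float64(-2.7624003313357703))
p1 p3 (np.float64(0.17816183996741794), np.float64(88.41774919378614))
p2 p4 (np.float64(0.17668583380709954), np.float64(89.00316428734108))
p1 p2 (np.float64(0.0607158440635966), np.float64(0.17150329666448824))
f2 f3 (np.float64(0.18328607274787415), np.float64(88.76058511088311))
```

View pics/crop2.png

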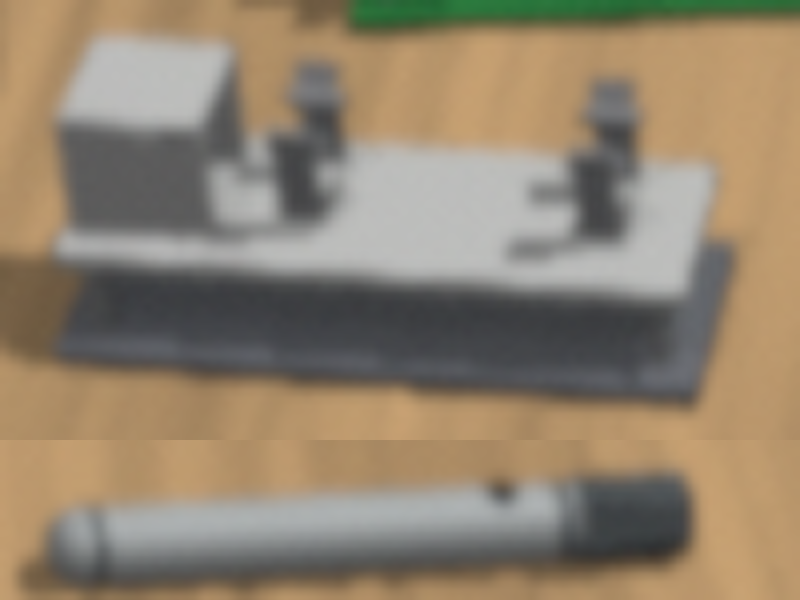

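The scene crop agrees with the top view to within about 2 px: the torch is 179.5 mm long, the roof 41–42 mm and the plate 60.7 mm wide.

- **Torch:** origin (0.477, 0.190), yaw 98.6.
- **Dock seat:** about (0.480, -0.2325), yaw 88.7.

I'll turn the tool first, then travel.

Emit:
play_rows([
  {"jaw":-1,"xyz":[0,0,0],"roll":-0.17},
  {"jaw":-1,"xyz":[0,0,0],"roll":-0.17},
  {"jaw":-1,"xyz":[0,0,0],"roll":-0.17},
  {"jaw":-1,"xyz":[0,0,0],"roll":-0.17},
  {"jaw":-1,"xyz":[0,0,0],"roll":-0.17},
  {"jaw":-1,"xyz":[0,0,0],"roll":-0.17},
  {"jaw":-1,"xyz":[0,0,0],"roll":-0.17},
  {"jaw":-1,"xyz":[0,0,0],"roll":-0.17},
  {"jaw":-1,"xyz":[0,0,0],"roll":-0.134},
  {"jaw":-1,"xyz":[0,0,0],"roll":0},
])

```text
clock: 1.5
position: [0.1404, -0.609, 0.2031]
tcp_rot: [180.0, -0.0, 98.5]
force: [-0.6, 0.4, -0.8]
opening: 0.0879
grasp_force: 0.0
```

Emit:
play_rows([
  {"jaw":-1,"xyz":[2.4,3.6,0],"roll":0},
  {"jaw":-1,"xyz":[2.4,3.6,0],"roll":0},
  {"jaw":-1,"xyz":[2.4,3.6,0],"roll":0},
  {"jaw":-1,"xyz":[2.4,3.6,0],"roll":0},
  {"jaw":-1,"xyz":[2.4,3.6,0],"roll":0},
  {"jaw":-1,"xyz":[2.4,3.6,0],"roll":0},
  {"jaw":-1,"xyz":[2.4,3.6,0],"roll":0},
  {"jaw":-1,"xyz":[2.4,3.6,0],"roll":0},
  {"jaw":-1,"xyz":[2.4,3.6,0],"roll":0},
  {"jaw":-1,"xyz":[2.4,3.6,0],"roll":0},
])

```text
clock: 2.75
position: [0.4615, -0.3169, 0.2034]
tcp_rot: [180.0, 0.0, 98.4]
force: [0.9, 0.5, 0.8]
opening: 0.0881
grasp_force: 0.0
```

Emit:
play_rows([
  {"jaw":-1,"xyz":[5,0.9,0],"roll":0},
  {"jaw":-1,"xyz":[5,0.9,0],"roll":0},
  {"jaw":-1,"xyz":[5,0.9,0],"roll":0},
  {"jaw":-1,"xyz":[5,0.9,0],"roll":0},
  {"jaw":-1,"xyz":[5,0.9,0],"roll":0},
  {"jaw":-1,"xyz":[5,0.9,0],"roll":0},
  {"jaw":-1,"xyz":[5,0.9,0],"roll":0},
  {"jaw":-1,"xyz":[5,0.9,0],"roll":0},
  {"jaw":-1,"xyz":[5,0.9,0],"roll":0},
  {"jaw":-1,"xyz":[0,0,0],"roll":0},
])

```text
clock: 4.0
position: [0.4728, 0.1437, 0.2036]
tcp_rot: [180.0, -0.1, 98.8]
force: [-0.7, -0.6, 0.1]
opening: 0.0877
grasp_force: 0.0
```

```bash
python3 - <<'E'
from h import *
c=camera("wrist");cv2.imwrite("pics/w1.png",c["color"][:,:,::-1]);print({k:v for k,v in c.items() if k!="color"},status.state()["position"])
print(w2pix(c,[.4907,.1011,.011]),w2pix(c,[.4638,.2786,.011]))
E
```

```text
{'fx': 354.47124349526763, 'fy': 354.47124349526763, 'cx': 320.53428893951684, 'cy': 240.4138444170319, 'eye': array([0.46048208, 0.2168152 , 0.38493414]), 'attitude': array([-15.55869259,  -0.03737408,   8.81008728])} [0.4730504  0.14095622 0.20323783]
(np.float64(331.2859239579569), np.float64(253.35567011698916)) (np.float64(333.4125495672548), np.float64(76.95508438809918))
```

View pics/w1.png

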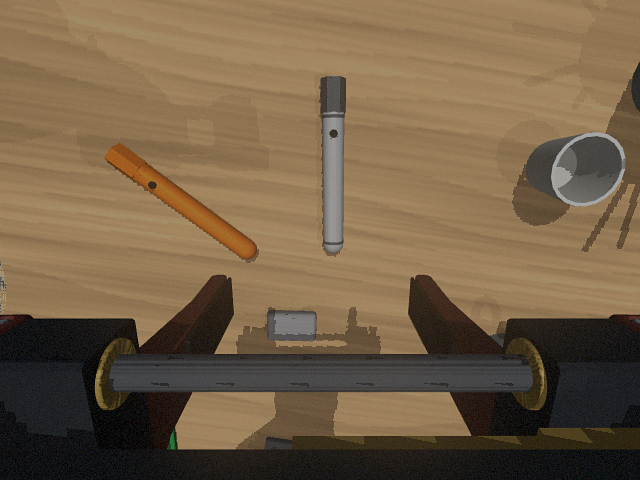

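The wrist view shows the torch tail at (333, 254) and head at (333, 76), within about 2 px of the prediction. I'll descend over it.

Emit:
play_rows([
  {"jaw":-1,"xyz":[1.35,0.65,1.5],"roll":-0.007},
  {"jaw":-1,"xyz":[1.35,0.65,2.5],"roll":0},
  {"jaw":-1,"xyz":[0,0,3],"roll":0},
  {"jaw":-1,"xyz":[0,0,3],"roll":0},
  {"jaw":-1,"xyz":[0,0,2.5],"roll":0},
  {"jaw":-1,"xyz":[0,0,2],"roll":0},
  {"jaw":-1,"xyz":[0,0,1.5],"roll":0},
  {"jaw":-1,"xyz":[0,0,1],"roll":0},
  {"jaw":-1,"xyz":[0,0,0],"roll":0},
  {"jaw":-1,"xyz":[0,0,0],"roll":0},
])

```text
clock: 5.3
position: [0.4826, 0.1679, 0.0338]
tcp_rot: [180.0, -0.0, 99.0]
force: [0.4, -0.2, 0.2]
opening: 0.088
grasp_force: 0.0
```

Emit:
play_rows([
  {"jaw":-1,"xyz":[0,0,0.6],"roll":0},
  {"jaw":-1,"xyz":[0,0,0.6],"roll":0},
  {"jaw":-1,"xyz":[0,0,0],"roll":0},
  {"jaw":1,"xyz":[0,0,0],"roll":0},
  {"jaw":1,"xyz":[0,0,0],"roll":0},
  {"jaw":1,"xyz":[0,0,0],"roll":0},
  {"jaw":1,"xyz":[0,0,0],"roll":0},
  {"jaw":1,"xyz":[0,0,0],"roll":0},
  {"jaw":1,"xyz":[0,0,0],"roll":0},
  {"jaw":1,"xyz":[0,0,0],"roll":0},
], squeeze=50)

```text
clock: 6.55
position: [0.4822, 0.1678, 0.0212]
tcp_rot: [180.0, 0.0, 99.0]
force: [-0.1, -0.2, 0.7]
opening: 0.0213
grasp_force: 0.0
```

Emit:
play_rows([
  {"jaw":1,"xyz":[0,0,0],"roll":0},
  {"jaw":1,"xyz":[0,0,0],"roll":0},
  {"jaw":1,"xyz":[0,0,0],"roll":0},
  {"jaw":1,"xyz":[0,0,-0.5],"roll":0},
  {"jaw":1,"xyz":[0,0,-1.5],"roll":0},
  {"jaw":1,"xyz":[0,0,-2.5],"roll":0},
  {"jaw":1,"xyz":[0,0,-3],"roll":0},
  {"jaw":1,"xyz":[0,0,-3],"roll":0},
  {"jaw":1,"xyz":[0,0,-3],"roll":0},
  {"jaw":1,"xyz":[0,0,0],"roll":0},
])

```text
clock: 7.8
position: [0.4835, 0.1686, 0.1592]
tcp_rot: [179.7, -0.0, 99.0]
force: [-0.1, -0.5, -0.1]
opening: 0.0009
grasp_force: 0.0
```

The jaws closed empty, so I'll look.

```bash
python3 - <<'E'
from h import *
c=camera("wrist");a=c["color"][:,:,::-1]
print({k:v for k,v in c.items() if k!="color"})
t=camera("top")["color"][200:380,130:290,::-1]
t=cv2.resize(t,None,fx=2.66,fy=2.66,interpolation=cv2.INTER_CUBIC)
s=camera("scene")["color"][60:300,330:540,::-1]
s=cv2.resize(s,(420,480))
print(t.shape)
cv2.imwrite("pics/w2.png",cv2.resize(np.hstack([a[:479],t[:479],][:1]+[cv2.resize(t,(426,479))]),(800,360)))
E
```

```text
{'fx': 354.47124349526763, 'fy': 354.47124349526763, 'cx': 320.53428893951684, 'cy': 240.4138444170319, 'eye': array([0.47016655, 0.24189236, 0.34049369]), 'attitude': array([-15.65881942,  -0.28468761,   9.01327216])}
(479, 426, 3)
```

View pics/w2.png

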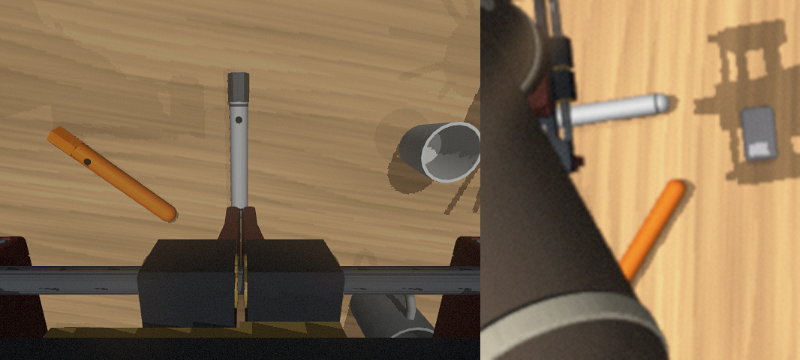

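The torch still lies there, apparently where it was, and the jaws slipped over it. I'll check its position numerically, then regrip lower and watch the opening and force before lifting.

```bash
python3 - <<'E'
from h import *
c=camera("wrist")
for p in((318,97),(318,270)):print(pix2w(c,*p,.011))
print(w2pix(c,[.4638,.2786,.011]),w2pix(c,[.492,.1011,.011]),status.state()["position"],status.state()["opening"])
# finger tip pixel check: where tips should show
for dz in(0,.019):print(w2pix(c,[.4835,.1686,.1592-dz]))
E
```

```text
[0.46140948 0.2763981  0.011     ]
[0.48583907 0.12037364 0.011     ]
(np.float64(321.1539941822504), np.float64(94.74690039872314)) (np.float64(321.1240234737144), np.float64(288.91642407051256)) [0.48163317 0.16747864 0.15563349] 0.000671277612634556
(np.float64(325.5188434271278), np.float64(282.7707667431719))
(np.float64(325.0994010270392), np.float64(270.377024096738))
```

Emit:
play_rows([
  {"jaw":-1,"xyz":[0,0,0],"roll":0},
  {"jaw":-1,"xyz":[0,0,0],"roll":0},
  {"jaw":-1,"xyz":[0,0,0],"roll":0},
  {"jaw":-1,"xyz":[0,0,0],"roll":0},
  {"jaw":-1,"xyz":[0,0,0],"roll":0},
  {"jaw":-1,"xyz":[0,0,0],"roll":0},
  {"jaw":-1,"xyz":[0,0,1.5],"roll":0},
  {"jaw":-1,"xyz":[0,0,2.5],"roll":0},
  {"jaw":-1,"xyz":[0,0,2],"roll":0},
  {"jaw":-1,"xyz":[0,0,2],"roll":0},
])

```text
clock: 9.25
position: [0.4817, 0.1677, 0.0746]
tcp_rot: [-179.9, -0.0, 99.0]
force: [0.0, -0.3, 0.3]
opening: 0.0876
grasp_force: 0.0
```

Emit:
play_rows([
  {"jaw":-1,"xyz":[0,-0.3,2],"roll":0},
  {"jaw":-1,"xyz":[0,0,2],"roll":0},
  {"jaw":-1,"xyz":[0,0,1],"roll":0},
  {"jaw":-1,"xyz":[0,0,0.6],"roll":0},
  {"jaw":-1,"xyz":[0,0,0],"roll":0},
  {"jaw":1,"xyz":[0,0,0],"roll":0},
  {"jaw":1,"xyz":[0,0,0],"roll":0},
  {"jaw":1,"xyz":[0,0,0],"roll":0},
  {"jaw":1,"xyz":[0,0,0],"roll":0},
  {"jaw":1,"xyz":[0,0,0],"roll":0},
], squeeze=50)

```text
clock: 10.5
position: [0.4792, 0.1673, 0.0203]
tcp_rot: [180.0, 0.0, 99.0]
force: [-0.1, 0.4, -0.2]
opening: 0.0417
grasp_force: 0.0
```

Emit:
play_rows([
  {"jaw":1,"xyz":[0,0,0],"roll":0},
  {"jaw":1,"xyz":[0,0,0],"roll":0},
  {"jaw":1,"xyz":[0,0,0],"roll":0},
  {"jaw":1,"xyz":[0,0,0],"roll":0},
  {"jaw":1,"xyz":[0,0,0],"roll":0},
  {"jaw":1,"xyz":[0,0,0],"roll":0},
  {"jaw":1,"xyz":[0,0,0],"roll":0},
  {"jaw":1,"xyz":[0,0,0],"roll":0},
  {"jaw":1,"xyz":[0,0,0],"roll":0},
  {"jaw":1,"xyz":[0,0,0],"roll":0},
])

```text
clock: 11.75
position: [0.4792, 0.1673, 0.0202]
tcp_rot: [-180.0, 0.0, 99.0]
force: [-0.8, 0.8, -0.2]
opening: 0.0005
grasp_force: 0.0
```

```bash
python3 - <<'E'
from h import *
c=camera("wrist");a=c["color"][120:440,200:440,::-1]
p=status.state()["position"]
for dz in(-.03,-.02,-.01,0,.019):
  for dx in(-.01,.01):
    print(dz,dx,np.round(w2pix(c,p+[dx*-.156,dx*.988,-dz]),1))
print(w2pix(c,[.4638,.2786,.011]),c["eye"])
a=cv2.resize(a,(450,600))
s=camera("scene");print(w2pix(s,p),w2pix(s,p+[0,0,-.019]))
u,v=map(int,w2pix(s,p)); b=cv2.resize(s["color"][v-60:v+60,u-35:u+35,::-1],(350,600))
cv2.imwrite("pics/w3.png",np.hstack([a,b]))
E
```

```text
-0.03 -0.01 [322.3 325.7]
-0.03 0.01 [322.3 286.7]
-0.02 -0.01 [322.2 315.7]
-0.02 0.01 [322.2 278.5]
-0.01 -0.01 [322.1 306.7]
-0.01 0.01 [322.2 271.3]
0 -0.01 [322.  298.7]
0 0.01 [322.1 264.7]
0.019 -0.01 [321.9 285.3]
0.019 0.01 [321.9 253.9]
(np.float64(326.78467426790303), np.float64(60.674930129142126)) [0.46670719 0.24084779 0.20144561]
(np.float64(430.43642264310523), np.float64(259.543559519635)) (np.float64(429.5112093807648), np.float64(266.25665798368306))
```

View pics/w3.png

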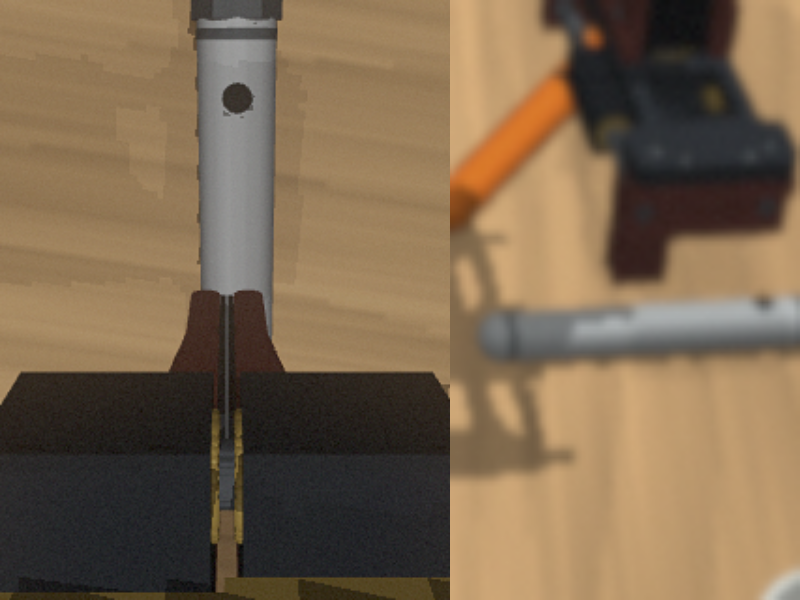

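Both views show the closed fingertips above the torch: wrist crop row 292, and scene crop (637, 280) with the torch top at about y = 305. With the TCP reading 0.020, the tips stand at z ≈ 0.037. So the real fingertips are about 17 mm behind the reported TCP, not 19 mm ahead of it as described. I'll trust the observation, open, and go lower in guarded steps.

Emit:
play_rows([
  {"jaw":-1,"xyz":[0,0,0],"roll":0},
  {"jaw":-1,"xyz":[0,0,0],"roll":0},
  {"jaw":-1,"xyz":[0,0,0],"roll":0},
  {"jaw":-1,"xyz":[0,0,0],"roll":0},
  {"jaw":-1,"xyz":[0,0,0],"roll":0},
  {"jaw":-1,"xyz":[0,0,0.7],"roll":0},
  {"jaw":-1,"xyz":[0,0,0.7],"roll":0},
  {"jaw":-1,"xyz":[0,0,0.6],"roll":0},
  {"jaw":-1,"xyz":[0,0,0.4],"roll":0},
  {"jaw":-1,"xyz":[0,0,0],"roll":0},
])

```text
clock: 13.1
position: [0.4789, 0.1673, -0.0042]
tcp_rot: [-180.0, 0.0, 99.0]
force: [0.2, -0.1, 0.3]
opening: 0.0881
grasp_force: 0.0
```

Emit:
play_rows([
  {"jaw":-1,"xyz":[0,0,0.3],"roll":0},
  {"jaw":-1,"xyz":[0,0,0.3],"roll":0},
  {"jaw":-1,"xyz":[0,0,0.2],"roll":0},
  {"jaw":-1,"xyz":[0,0,0],"roll":0},
  {"jaw":1,"xyz":[0,0,0],"roll":0},
  {"jaw":1,"xyz":[0,0,0],"roll":0},
  {"jaw":1,"xyz":[0,0,0],"roll":0},
  {"jaw":1,"xyz":[0,0,0],"roll":0},
  {"jaw":1,"xyz":[0,0,0],"roll":0},
  {"jaw":1,"xyz":[0,0,0],"roll":0},
])

```text
clock: 14.35
position: [0.4792, 0.1674, -0.0118]
tcp_rot: [-180.0, 0.0, 99.0]
force: [-0.1, 0.4, 0.1]
opening: 0.0315
grasp_force: 0.0
```

Emit:
play_rows([
  {"jaw":1,"xyz":[0,0,0],"roll":0},
  {"jaw":1,"xyz":[0,0,0],"roll":0},
  {"jaw":1,"xyz":[0,0,0],"roll":0},
  {"jaw":1,"xyz":[0,0,0],"roll":0},
  {"jaw":1,"xyz":[0,0,0],"roll":0},
  {"jaw":1,"xyz":[0,0,0],"roll":0},
  {"jaw":1,"xyz":[0,0,0],"roll":0},
  {"jaw":1,"xyz":[0,0,0],"roll":0},
  {"jaw":1,"xyz":[0,0,0],"roll":0},
  {"jaw":1,"xyz":[0,0,0],"roll":0},
])

```text
clock: 15.6
position: [0.4792, 0.1673, -0.0118]
tcp_rot: [180.0, 0.0, 99.0]
force: [1.0, -0.7, 0.9]
opening: 0.0208
grasp_force: 49.9
```

Gripped at 50 N. Measured this way, the torch axis is about 22.8 mm above the reported TCP. I'll lift.

Emit:
play_rows([
  {"jaw":1,"xyz":[0,0,-0.5],"roll":0},
  {"jaw":1,"xyz":[0,0,-1],"roll":0},
  {"jaw":1,"xyz":[0,0,-2],"roll":0},
  {"jaw":1,"xyz":[0,0,-2],"roll":0},
  {"jaw":1,"xyz":[0,0,-2.5],"roll":0},
  {"jaw":1,"xyz":[0,0,-2.5],"roll":0},
  {"jaw":1,"xyz":[0,0,-2],"roll":0},
  {"jaw":1,"xyz":[0,0,-0.5],"roll":0},
  {"jaw":1,"xyz":[0,0,0],"roll":0},
  {"jaw":1,"xyz":[0,0,0],"roll":0},
])

```text
clock: 16.85
position: [0.4787, 0.1671, 0.1175]
tcp_rot: [-179.9, 0.0, 99.0]
force: [0.4, -0.1, -1.9]
opening: 0.0211
grasp_force: 49.9
```

Emit:
play_rows([
  {"jaw":1,"xyz":[0,0,0],"roll":0.09},
  {"jaw":1,"xyz":[0,0,0],"roll":0.09},
  {"jaw":1,"xyz":[-3,0.1,0],"roll":0},
  {"jaw":1,"xyz":[-5.4,0.16,0],"roll":0},
  {"jaw":1,"xyz":[-5.4,0.16,0],"roll":0},
  {"jaw":1,"xyz":[-5.4,0.16,0],"roll":0},
  {"jaw":1,"xyz":[-5.4,0.16,0],"roll":0},
  {"jaw":1,"xyz":[-5.4,0.16,0],"roll":0},
  {"jaw":1,"xyz":[-5,0.1,0],"roll":0},
  {"jaw":1,"xyz":[-5,0.04,0],"roll":0},
])

```text
clock: 18.1
position: [0.4799, -0.2342, 0.1174]
tcp_rot: [-179.9, -0.0, 88.7]
force: [0.2, -0.4, -0.9]
opening: 0.0207
grasp_force: 49.9
```

```bash
python3 - <<'E'
from h import *
np.set_printoptions(precision=4,suppress=True)
print(status.state()["position"],status.state()["tcp_rot"])
c=camera("wrist");st=status.state();p=st["position"];print(p,st["tcp_rot"],c["eye"],c["attitude"])
s=camera("scene")
d=np.array([.0227,.9997,0]);n=np.array([.9997,-.0227,0]);seat=np.array([.480,-.2325,0])
for nm,x,y,z in(("plate+ corner a",None,0,0),):
  for yy in(-.03,.03):
    for xx in(28,40,):
      pass
for z in(.038,):
  for l in(-.03,.03): print("plateedge@x60",np.array(w2pix(c,seat+.060*d+l*n+[0,0,z])))
for l in(-.035,.035): print("foot corner",np.array(w2pix(c,seat+.063*d+l*n+[0,0,.008])))
for x in(.028,.040): print("clip_head centre top",np.array(w2pix(c,seat+x*d+[0,0,.073])))
o=p+[0,0,.0228]+.022*d
print("head end wrist",np.array(w2pix(c,o+.088*d)),"scene tail",w2pix(s,o-.09*d),"head",w2pix(s,o+.088*d))
print("scene mouth roof edges",w2pix(s,seat-.074*d+[0,0,.077]+.019*n))
a=cv2.resize(c["color"][0:320,160:480,::-1],(450,450))
b=cv2.resize(s["color"][170:290,180:300,::-1],(350,350));b=np.vstack([b,np.zeros((100,350,3),np.uint8)])
cv2.imwrite("pics/w4.png",np.hstack([a,b]))
E
```

```text
[ 0.4799 -0.2342  0.1174] [-179.943    -0.0368   88.6887]
[ 0.4786 -0.2423  0.1171] [-179.9055    0.1762   88.2681] [ 0.4808 -0.16    0.2987] [-15.6411   0.0673  -1.2917]
plateedge@x60 [280.3056 159.2811]
plateedge@x60 [363.8965 159.2995]
foot corner [278.0767 153.5714]
foot corner [365.9058 153.5892]
clip_head centre top [322.195  212.6296]
clip_head centre top [322.2217 194.1173]
head end wrist [320.1528  71.2984] scene tail (np.float64(211.5373363116695), np.float64(204.81364973595115)) head (np.float64(293.3529555734546), np.float64(209.1660371168898))
scene mouth roof edges (np.float64(214.19075594349033), np.float64(234.00362354848178))
```

View pics/w4.png

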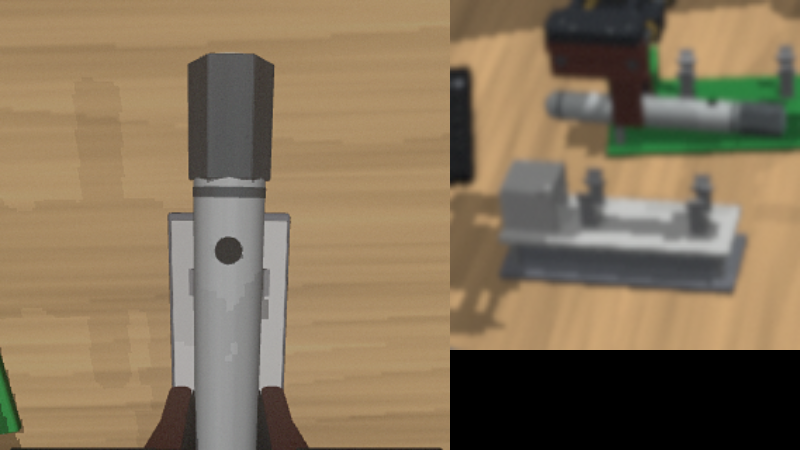

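The wrist view shows the torch centred over the dock: body centre at px u ≈ 323.5, dock centre at 323.2, dock foot end at row 151.5 and head end at row 37.7. The scene view shows the torch level, with its tail at (213.6, 206) and head at (294.8, 211). Next I'll solve for where along the torch I hold it.

```bash
python3 - <<'E'
from h import *
np.set_printoptions(precision=4,suppress=True)
c=camera("wrist");st=status.state();print(st["position"],st["clock"])
# image w4 was taken at this camera pose
c.update(eye=np.array([.4808,-.16,.2987]),attitude=np.array([-15.6411,.0673,-1.2917]))
s=camera("scene")
p=np.array([.4799,-.2342,.1174]);d=np.array([.0227,.9997,0])
print("head end world",pix2w(c,324.3,37.7,.1174+.0228+.011))
print("foot end",pix2w(c,323.25,151.5,.008))
# gap body/head ring at crop y~180 (x=56)
print("head start",pix2w(c,324,180/1.406,.1174+.0228+.011))
for g in(-.020,-.024,-.028):
  o=p+[0,0,.0228]-g*d
  print(g,"scene tail",w2pix(s,o-.09*d),"head",w2pix(s,o+.088*d))
E
```

```text
[ 0.4793 -0.2355  0.117 ] 18.25
head end world [ 0.4829 -0.1229  0.1512]
foot end [ 0.4824 -0.168   0.008 ]
head start [ 0.4821 -0.155   0.1512]
-0.02 scene tail (np.float64(214.18033577889213), np.float64(205.106747308018)) head (np.float64(296.15060901144125), np.float64(209.46970309662385))
-0.024 scene tail (np.float64(215.99512891171378), np.float64(205.20334162070867)) head (np.float64(298.0215628161549), np.float64(209.56928662136497))
-0.028 scene tail (np.float64(217.81115615534267), np.float64(205.30000162027193)) head (np.float64(299.8938084690032), np.float64(209.66893890610982))
```

Consistent: the hold point is 23.5 mm tailward of the torch origin, and the torch origin sits about 20 mm to the +x side of the seat. I'll check the gripper body's clearance and settle.

Emit:
play_rows([
  {"jaw":1,"xyz":[0,0,0.5],"roll":0},
  {"jaw":1,"xyz":[0,0,1.5],"roll":0},
  {"jaw":1,"xyz":[0,0,1.5],"roll":0},
  {"jaw":1,"xyz":[0,0,1],"roll":0},
  {"jaw":1,"xyz":[0,0,0.5],"roll":0},
  {"jaw":1,"xyz":[0,0,0],"roll":0},
  {"jaw":1,"xyz":[0,0,0],"roll":0},
  {"jaw":1,"xyz":[0,0,0],"roll":0},
  {"jaw":1,"xyz":[0,0,0],"roll":0},
  {"jaw":1,"xyz":[0,0,0],"roll":0},
])

```text
clock: 19.55
position: [0.4805, -0.2329, 0.0684]
tcp_rot: [180.0, 0.0, 88.7]
force: [0.2, -0.9, -0.8]
opening: 0.0209
grasp_force: 49.9
```

```bash
python3 - <<'E'
from h import *
s=camera("scene")
for z in(.06,.08,.1):print(z,"w3 body bottom v",w2pix(s,[.568,.2,z])[1]+2,"obs 245.5")
for z in(.15,.17,.19,.21):print(z,"w4 v",w2pix(s,[.569,-.25,z])[1]+2,"obs 195.7")
st=status.state();print(st["position"],st["force"])
cv2.imwrite("pics/s5.png",cv2.resize(s["color"][180:270,180:300,::-1],(800,600),interpolation=cv2.INTER_CUBIC))
E
```

```text
0.06 w3 body bottom v 274.06624887423254 obs 245.5
0.08 w3 body bottom v 266.4093477176296 obs 245.5
0.1 w3 body bottom v 258.59791828631205 obs 245.5
0.15 w4 v 228.74334378577433 obs 195.7
0.17 w4 v 220.53827551719144 obs 195.7
0.19 w4 v 212.16564840157935 obs 195.7
0.21 w4 v 203.6202768148789 obs 195.7
[ 0.48046355 -0.23281877  0.06837163] [-0.25943482 -0.13771966 -1.3387408 ]
```

View pics/s5.png

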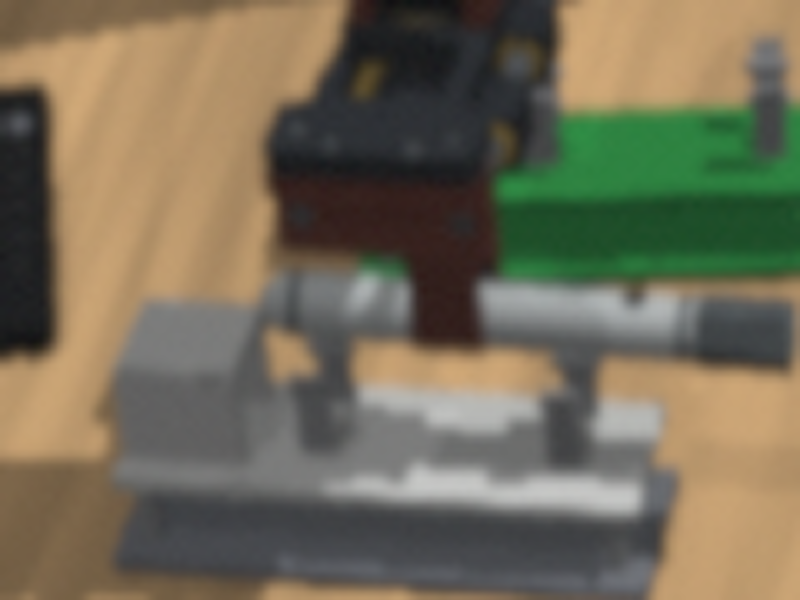

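The picture shows the torch in line over both finger pairs: tail at crop (270, 300), just short of the socket mouth at (250, 330), with finger pairs at x ≈ 325 and 570. The gripper's wide part clears the roof. I'll descend onto the flares.

Emit:
play_rows([
  {"jaw":1,"xyz":[0,0,0.5],"roll":0},
  {"jaw":1,"xyz":[0,0,0.5],"roll":0},
  {"jaw":1,"xyz":[0,0,0.4],"roll":0},
  {"jaw":1,"xyz":[0,0,0.2],"roll":0},
  {"jaw":1,"xyz":[0,0,0.1],"roll":0},
  {"jaw":1,"xyz":[0,0,0.1],"roll":0},
  {"jaw":1,"xyz":[0,0,0.1],"roll":0},
  {"jaw":1,"xyz":[0,0,0.1],"roll":0},
  {"jaw":1,"xyz":[0,0,0.1],"roll":0},
  {"jaw":1,"xyz":[0,0,0],"roll":0},
])

```text
clock: 20.85
position: [0.4812, -0.2329, 0.0481]
tcp_rot: [179.9, 0.0, 88.7]
force: [-0.2, 0.9, 7.3]
opening: 0.0207
grasp_force: 49.9
```

Emit:
play_rows([
  {"jaw":1,"xyz":[0,0,0.1],"roll":0},
  {"jaw":1,"xyz":[0,0,0.1],"roll":0},
  {"jaw":1,"xyz":[0,0,0.1],"roll":0},
  {"jaw":1,"xyz":[0,0,0.1],"roll":0},
  {"jaw":1,"xyz":[0,0,0.1],"roll":0},
  {"jaw":1,"xyz":[0,0,0],"roll":0},
  {"jaw":1,"xyz":[0,0,0],"roll":0},
  {"jaw":1,"xyz":[0,0,0],"roll":0},
  {"jaw":1,"xyz":[0,0,0],"roll":0},
  {"jaw":1,"xyz":[0,0,0],"roll":0},
])

```text
clock: 22.1
position: [0.4814, -0.233, 0.0434]
tcp_rot: [179.9, 0.1, 88.7]
force: [-0.0, 0.1, 9.7]
opening: 0.0211
grasp_force: 49.9
```

Emit:
play_rows([
  {"jaw":1,"xyz":[0,0,0.1],"roll":0},
  {"jaw":1,"xyz":[0,0,0.1],"roll":0},
  {"jaw":1,"xyz":[0,0,0.1],"roll":0},
  {"jaw":1,"xyz":[0,0,0.1],"roll":0},
  {"jaw":1,"xyz":[0,0,0],"roll":0},
  {"jaw":1,"xyz":[0,0,0],"roll":0},
  {"jaw":1,"xyz":[0,0,0],"roll":0},
  {"jaw":1,"xyz":[0,0,0],"roll":0},
  {"jaw":1,"xyz":[0,0,0],"roll":0},
  {"jaw":1,"xyz":[0,0,0],"roll":0},
])

```text
clock: 23.35
position: [0.4814, -0.2332, 0.0396]
tcp_rot: [179.9, 0.1, 88.7]
force: [-0.7, 0.0, 10.7]
opening: 0.0207
grasp_force: 49.9
```

Emit:
play_rows([
  {"jaw":1,"xyz":[0,0,0.1],"roll":0},
  {"jaw":1,"xyz":[0,0,0.1],"roll":0},
  {"jaw":1,"xyz":[0,0,0.1],"roll":0},
  {"jaw":1,"xyz":[0,0,0],"roll":0},
  {"jaw":1,"xyz":[0,0,0],"roll":0},
  {"jaw":1,"xyz":[0,0,0],"roll":0},
  {"jaw":1,"xyz":[0,0,0],"roll":0},
  {"jaw":1,"xyz":[0,0,0],"roll":0},
  {"jaw":1,"xyz":[0,0,0],"roll":0},
  {"jaw":1,"xyz":[0,0,0],"roll":0},
])

```text
clock: 24.6
position: [0.4809, -0.2329, 0.0352]
tcp_rot: [179.9, 0.0, 88.7]
force: [5.0, -1.6, -3.3]
opening: 0.0215
grasp_force: 49.9
```

The force fell sharply from about 12 N to slightly negative at axis height 0.058, so it snapped. I'll press a little more to make sure both pairs are in, and ease the 5 N side load.

Emit:
play_rows([
  {"jaw":1,"xyz":[0,0.05,0.1],"roll":0},
  {"jaw":1,"xyz":[0,0.05,0.1],"roll":0},
  {"jaw":1,"xyz":[0,0,0.1],"roll":0},
  {"jaw":1,"xyz":[0,0,0.1],"roll":0},
  {"jaw":1,"xyz":[0,0,0],"roll":0},
  {"jaw":1,"xyz":[0,0,0],"roll":0},
  {"jaw":1,"xyz":[0,0,0],"roll":0},
  {"jaw":1,"xyz":[0,0,0],"roll":0},
  {"jaw":1,"xyz":[0,0,0],"roll":0},
  {"jaw":1,"xyz":[0,0,0],"roll":0},
])

```text
clock: 25.85
position: [0.481, -0.233, 0.0318]
tcp_rot: [-180.0, 0.0, 88.7]
force: [0.3, -1.5, 7.9]
opening: 0.0208
grasp_force: 49.9
```

Emit:
play_rows([
  {"jaw":1,"xyz":[0,0,-0.1],"roll":0},
  {"jaw":1,"xyz":[0,0,-0.1],"roll":0},
  {"jaw":1,"xyz":[0,0,-0.1],"roll":0},
  {"jaw":1,"xyz":[0,0,-0.05],"roll":0},
  {"jaw":1,"xyz":[0,0,0],"roll":0},
  {"jaw":1,"xyz":[0,0,0],"roll":0},
  {"jaw":1,"xyz":[0,0,0],"roll":0},
  {"jaw":1,"xyz":[0,0,0],"roll":0},
  {"jaw":1,"xyz":[0,0,0],"roll":0},
  {"jaw":1,"xyz":[0,0,0],"roll":0},
])

```text
clock: 27.1
position: [0.481, -0.233, 0.0347]
tcp_rot: [-180.0, 0.0, 88.7]
force: [-0.9, -2.4, 4.4]
opening: 0.0212
grasp_force: 49.9
```

```bash
python3 - <<'E'
from h import *
s=camera("scene")
print(status.state()["position"],status.state()["force"],status.state()["torque"])
w=camera("wrist")
a=cv2.resize(s["color"][195:270,185:305,::-1],(480,300),interpolation=cv2.INTER_CUBIC)
b=cv2.resize(w["color"][0:300,160:480,::-1],(320,300))
cv2.imwrite("pics/s6.png",np.hstack([a,b]))
E
```

```text
[ 0.4810078  -0.23298628  0.03470654] [-0.40197212 -1.2647146   5.84201182] [-0.47278738  0.08148873  0.19974992]
```

View pics/s6.png

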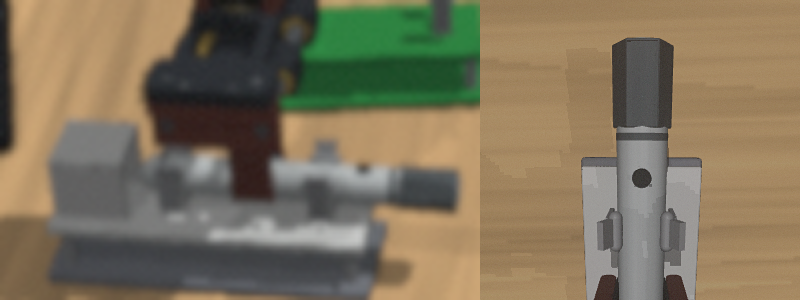

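Both pairs hold the torch: the wrist view shows finger lips over its sides at (612, 230) and (672, 230), and the scene view shows it level at the socket mouth. Now I'll slide, with about 8 mm free first.

Emit:
play_rows([
  {"jaw":1,"xyz":[-0.1,0,-0.02],"roll":0},
  {"jaw":1,"xyz":[-0.1,0,0],"roll":0},
  {"jaw":1,"xyz":[-0.1,0,0],"roll":0},
  {"jaw":1,"xyz":[-0.1,0,0],"roll":0},
  {"jaw":1,"xyz":[-0.1,0,0],"roll":0},
  {"jaw":1,"xyz":[-0.1,0,0],"roll":0},
  {"jaw":1,"xyz":[-0.1,0,0],"roll":0},
  {"jaw":1,"xyz":[-0.1,0,0],"roll":0},
  {"jaw":1,"xyz":[0,0,0],"roll":0},
  {"jaw":1,"xyz":[0,0,0],"roll":0},
])

```text
clock: 28.45
position: [0.4809, -0.2373, 0.0345]
tcp_rot: [-179.9, -0.2, 88.8]
force: [-0.6, 7.0, 5.0]
opening: 0.0208
grasp_force: 49.9
```

Emit:
play_rows([
  {"jaw":1,"xyz":[-0.1,0,0],"roll":0},
  {"jaw":1,"xyz":[-0.1,0,0],"roll":0},
  {"jaw":1,"xyz":[-0.1,0,0],"roll":0},
  {"jaw":1,"xyz":[-0.1,0,0],"roll":0},
  {"jaw":1,"xyz":[0,0,0],"roll":0},
  {"jaw":1,"xyz":[0,0,0],"roll":0},
  {"jaw":1,"xyz":[0,0,0],"roll":0},
  {"jaw":1,"xyz":[0,0,0],"roll":0},
  {"jaw":1,"xyz":[0,0,0],"roll":0},
  {"jaw":1,"xyz":[0,0,0],"roll":0},
])

```text
clock: 29.7
position: [0.4808, -0.2413, 0.0345]
tcp_rot: [-179.9, -0.2, 88.8]
force: [-0.0, 7.4, 5.2]
opening: 0.0209
grasp_force: 49.9
```

Emit:
play_rows([
  {"jaw":1,"xyz":[-0.1,0,0],"roll":0},
  {"jaw":1,"xyz":[-0.1,0,0],"roll":0},
  {"jaw":1,"xyz":[-0.1,0,0],"roll":0},
  {"jaw":1,"xyz":[-0.1,0,0],"roll":0},
  {"jaw":1,"xyz":[0,0,0],"roll":0},
  {"jaw":1,"xyz":[0,0,0],"roll":0},
  {"jaw":1,"xyz":[0,0,0],"roll":0},
  {"jaw":1,"xyz":[0,0,0],"roll":0},
  {"jaw":1,"xyz":[0,0,0],"roll":0},
  {"jaw":1,"xyz":[0,0,0],"roll":0},
])

```text
clock: 30.95
position: [0.4807, -0.2452, 0.0345]
tcp_rot: [-179.9, -0.2, 88.8]
force: [-0.9, 6.7, 5.6]
opening: 0.0211
grasp_force: 49.9
```

Emit:
play_rows([
  {"jaw":1,"xyz":[-0.1,0,0],"roll":0},
  {"jaw":1,"xyz":[-0.1,0,0],"roll":0},
  {"jaw":1,"xyz":[-0.1,0,0],"roll":0},
  {"jaw":1,"xyz":[-0.1,0,0],"roll":0},
  {"jaw":1,"xyz":[0,0,0],"roll":0},
  {"jaw":1,"xyz":[0,0,0],"roll":0},
  {"jaw":1,"xyz":[0,0,0],"roll":0},
  {"jaw":1,"xyz":[0,0,0],"roll":0},
  {"jaw":1,"xyz":[0,0,0],"roll":0},
  {"jaw":1,"xyz":[0,0,0],"roll":0},
])

```text
clock: 32.2
position: [0.4806, -0.2493, 0.0344]
tcp_rot: [-179.9, -0.2, 88.8]
force: [-0.8, 7.8, 6.0]
opening: 0.0212
grasp_force: 49.9
```

Emit:
play_rows([
  {"jaw":1,"xyz":[-0.1,0,0],"roll":0},
  {"jaw":1,"xyz":[-0.1,0,0],"roll":0},
  {"jaw":1,"xyz":[-0.1,0,0],"roll":0},
  {"jaw":1,"xyz":[-0.1,0,0],"roll":0},
  {"jaw":1,"xyz":[0,0,0],"roll":0},
  {"jaw":1,"xyz":[0,0,0],"roll":0},
  {"jaw":1,"xyz":[0,0,0],"roll":0},
  {"jaw":1,"xyz":[0,0,0],"roll":0},
  {"jaw":1,"xyz":[0,0,0],"roll":0},
  {"jaw":1,"xyz":[0,0,0],"roll":0},
])

```text
clock: 33.45
position: [0.4805, -0.2532, 0.0344]
tcp_rot: [-179.9, -0.2, 88.8]
force: [0.1, 7.3, 5.7]
opening: 0.0214
grasp_force: 49.9
```

Emit:
play_rows([
  {"jaw":1,"xyz":[-0.1,0,0],"roll":0},
  {"jaw":1,"xyz":[-0.1,0,0],"roll":0},
  {"jaw":1,"xyz":[-0.1,0,0],"roll":0},
  {"jaw":1,"xyz":[-0.1,0,0],"roll":0},
  {"jaw":1,"xyz":[0,0,0],"roll":0},
  {"jaw":1,"xyz":[0,0,0],"roll":0},
  {"jaw":1,"xyz":[0,0,0],"roll":0},
  {"jaw":1,"xyz":[0,0,0],"roll":0},
  {"jaw":1,"xyz":[0,0,0],"roll":0},
  {"jaw":1,"xyz":[0,0,0],"roll":0},
])

```text
clock: 34.7
position: [0.4804, -0.2569, 0.0344]
tcp_rot: [-179.9, -0.2, 88.8]
force: [-0.1, 8.1, 5.9]
opening: 0.0207
grasp_force: 49.9
```

Emit:
play_rows([
  {"jaw":1,"xyz":[-0.1,0,0],"roll":0},
  {"jaw":1,"xyz":[-0.1,0,0],"roll":0},
  {"jaw":1,"xyz":[0,0,0],"roll":0},
  {"jaw":1,"xyz":[0,0,0],"roll":0},
  {"jaw":1,"xyz":[0,0,0],"roll":0},
  {"jaw":1,"xyz":[0,0,0],"roll":0},
  {"jaw":1,"xyz":[0,0,0],"roll":0},
  {"jaw":1,"xyz":[0,0,0],"roll":0},
  {"jaw":1,"xyz":[0,0,0],"roll":0},
  {"jaw":1,"xyz":[0,0,0],"roll":0},
])

```text
clock: 35.95
position: [0.4803, -0.2575, 0.0342]
tcp_rot: [-179.9, -0.3, 88.9]
force: [-0.9, 11.0, 5.5]
opening: 0.0209
grasp_force: 49.9
```

The stop is met: force up to 11 N, and only 0.6 mm of travel for 2 mm commanded. I need about 17 N in total.

Emit:
play_rows([
  {"jaw":1,"xyz":[-0.1,0,0],"roll":0},
  {"jaw":1,"xyz":[-0.1,0,0],"roll":0},
  {"jaw":1,"xyz":[-0.1,0,0],"roll":0},
  {"jaw":1,"xyz":[0,0,0],"roll":0},
  {"jaw":1,"xyz":[0,0,0],"roll":0},
  {"jaw":1,"xyz":[0,0,0],"roll":0},
  {"jaw":1,"xyz":[0,0,0],"roll":0},
  {"jaw":1,"xyz":[0,0,0],"roll":0},
  {"jaw":1,"xyz":[0,0,0],"roll":0},
  {"jaw":1,"xyz":[0,0,0],"roll":0},
])

```text
clock: 37.2
position: [0.4803, -0.2584, 0.034]
tcp_rot: [-179.8, -0.5, 88.9]
force: [-1.2, 16.6, 5.1]
opening: 0.0212
grasp_force: 49.9
```

About 9 N beyond the sliding drag, held for nearly a second. I'll unload the arm's wind-up, leaving a slight forward bias, before opening.

Emit:
play_rows([
  {"jaw":1,"xyz":[0.1,0,0],"roll":0},
  {"jaw":1,"xyz":[0.1,0,0],"roll":0},
  {"jaw":1,"xyz":[0.1,0,0],"roll":0},
  {"jaw":1,"xyz":[0.1,0,0],"roll":0},
  {"jaw":1,"xyz":[0.1,0,0],"roll":0},
  {"jaw":1,"xyz":[0.1,0,0],"roll":0},
  {"jaw":1,"xyz":[0.05,0,0],"roll":0},
  {"jaw":1,"xyz":[0,0,0],"roll":0},
  {"jaw":1,"xyz":[0,0,0],"roll":0},
  {"jaw":1,"xyz":[0,0,0],"roll":0},
])

```text
clock: 38.45
position: [0.4803, -0.2582, 0.0347]
tcp_rot: [-179.9, -0.1, 88.7]
force: [-0.7, 1.6, 5.2]
opening: 0.0214
grasp_force: 49.9
```

Emit:
play_rows([
  {"jaw":0.3,"xyz":[0,0,0],"roll":0},
  {"jaw":0.3,"xyz":[0,0,0],"roll":0},
  {"jaw":0.3,"xyz":[0,0,0],"roll":0},
  {"jaw":0.3,"xyz":[0,0,0],"roll":0},
  {"jaw":0.1,"xyz":[0,0,0],"roll":0},
  {"jaw":0.1,"xyz":[0,0,0],"roll":0},
  {"jaw":0.1,"xyz":[0,0,0],"roll":0},
  {"jaw":0.1,"xyz":[0,0,0],"roll":0},
  {"jaw":0.1,"xyz":[0,0,0],"roll":0},
  {"jaw":0.1,"xyz":[0,0,0],"roll":0},
])

```text
clock: 39.7
position: [0.4808, -0.2593, 0.035]
tcp_rot: [180.0, 0.0, 88.7]
force: [-0.0, 0.1, -0.1]
opening: 0.0394
grasp_force: 0.0
```

Emit:
play_rows([
  {"jaw":0.1,"xyz":[0,0,-0.3],"roll":0},
  {"jaw":0.1,"xyz":[0,0,-0.7],"roll":0},
  {"jaw":0.1,"xyz":[0,0,-1],"roll":0},
  {"jaw":0.1,"xyz":[0,0,-2],"roll":0},
  {"jaw":0.1,"xyz":[0,0,-2],"roll":0},
  {"jaw":0.1,"xyz":[0,0,-2],"roll":0},
  {"jaw":0.1,"xyz":[0,0,-2],"roll":0},
  {"jaw":0.1,"xyz":[0,0,-2],"roll":0},
  {"jaw":0.1,"xyz":[0,0,0],"roll":0},
  {"jaw":0.1,"xyz":[0,0,0],"roll":0},
])

```text
clock: 40.95
position: [0.4804, -0.2593, 0.1546]
tcp_rot: [-180.0, 0.0, 88.7]
force: [0.5, -0.8, 1.0]
opening: 0.0389
grasp_force: 0.0
```

The picture budget is used up, so I'll check the torch's rest position numerically: the head end is expected at y ≈ -0.147.

```bash
python3 - <<'E'
from h import *
c=camera("wrist")
for y in(-.147,-.179):
  u,v=w2pix(c,[.4825,y,.069]);print(y,u,v)
g=cv2.cvtColor(c["color"],cv2.COLOR_RGB2GRAY)[:,int(u)-4:int(u)+5].mean(1)
e=np.diff(g);k=np.argsort(-abs(e[:260]))[:8]
for i in sorted(k):print(i,round(e[i]),pix2w(c,u,i+.5,.069)[1].round(4))
E
```

```text
-0.147 321.21224164356767 84.32498514635958
-0.179 322.19890146404316 132.38003236582443
82 -31 -0.1458
130 50 -0.1777
133 -57 -0.1798
137 28 -0.1825
138 46 -0.1832
153 -39 -0.1938
154 -40 -0.1945
164 48 -0.2017
```

The head end is at y = -0.146 and the head start at -0.178, as expected, so the torch stayed against the stop.

```bash
python3 -c "
from plant import ctrl
print(ctrl.sign_off())"
```

```text
the job is handed in; nothing more can be done
None
```

The torch is snapped into both finger pairs of the white dock, pushed home against the stop with about 9 N beyond the sliding drag, and released; its measured position afterwards shows it stayed there, and I handed the job in at about 41 s.

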